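# Clamp a lamp driver module in the bench clamp by feel

### The job

Slide the longer of the two finned lamp modules, tongue first, into the channel under the bench clamp until its tongue is fully home against the stop. Then turn the clamp's bar knob clockwise until the foot just touches the tongue, add a quarter of a turn more and no further, and let go. Do not overtighten it even for a moment, and leave everything else on the bench where it is.

Things in the scene. Friction and masses are not known exactly. Their poses are not given: they have to be found in the camera images.
- module: The longer of two loose bare aluminium lamp modules, 150 mm long (x), 36 mm wide (y), about 0.2 kg, lying flat left or right of the clamp, tongue roughly away from the robot. x from +15 to +75 mm is a flat tongue 12 mm thick, level with the housing's underside. Origin: centre of the underside; x towards the tongue, z up. Centre of mass near x = -12 mm.
- module_housing (a point): Middle of the top of the module's finned housing: flat-sided, 90 mm long (module x from -75 to +15 mm), 36 mm wide, 26 mm high. This point is at module x = -30 mm.
- module_tip (a point): Point on the module at the middle of the tongue's end, on the underside (module x = +75 mm).
- short_module: A similar module only 100 mm long (60 mm housing, 40 mm tongue), on the other side of the clamp. Not needed; leave it.
- clamp: Grey-painted C-shaped clamp fixed to the bench. Origin on the bench, on the vertical screw axis; x points from the open mouth (robot side) to the post, z up. Post at x 43 to 73 mm, 34 mm wide, 81 mm high; arm 28 mm wide, at height 63 to 81 mm, reaching over the mouth, with a boss of 32 mm diameter about the screw axis up to 86 mm.
- clamp_boss (a point): Underside of the clamp's boss, 63 mm above the bench. From it hangs a round sprung foot, 24 mm diameter, that the knob drives down. How far it is set down its spindle differs each time and is not measured: it starts 3 to 14 mm above the tongue's top (24 mm above the bench). It presses 17 N on touching, then 1.5 N per mm more: about 26 N a quarter turn after touch.
- nest: Steel channel plate fixed under the clamp, origin and axes as the clamp's: x from -72 to +73 mm, 90 mm wide, top 12 mm above the bench. On it two rails 8 mm high, 40 mm apart (x -36 to +30), flared at the mouth (x -59 to -36, opening to about 55 mm), and a cross stop with its face at x = +30 mm. A module fully home has its origin at x = -45 mm, its housing out towards the robot.
- nest_stop (a point): Middle of the stop's face, on top of the channel plate (12 mm above the bench): where module_tip is when fully home. Axes as the clamp's.
- knob (a joint): Angle of the clamp knob, rad: grows turning clockwise seen from above, driving the foot down 3.82 mm per rad (24 mm a turn). Starts at 0 to 0.3; end stops 0 and 6.4; touch comes between about 1.0 and 3.7. Friction about 0.13 N m; at touch the torque steps up by about 0.065 N m, then grows 0.022 N m per rad. The screw does not run back when let go.
- knob_grip (a point): Where to grip the black bar knob: on the screw axis, 118 mm above the bench. The bar is 44 mm long (along this point's x axis), 14 mm thick (y) and 26 mm high (104 to 130 mm above the bench), free all round and below, down to the 86 mm high boss. It turns with the knob and stays at this height.
- screwdriver: Screwdriver lying on the bench (bystander; leave it).
- wrench: Steel wrench lying on the bench (bystander).
- lens_ring: Bare metal lens ring, 64 mm diameter, 14 mm high (bystander).
- bulb: Small lamp bulb standing on its base, 32 mm diameter, 52 mm high (bystander).
- spray: Aluminium can, 48 mm diameter, 130 mm high (bystander).
- flux_jar: Amber jar with a black cap, 52 mm diameter, 60 mm high (bystander).
Mind the look-alikes: they are no part of the job. What is shaped like the module but yellow is not meant. What is shaped like the clamp but yellow is not meant.

How it is judged:
By the outcome, as a careful person would: the job done as asked, in the order asked, and still so for the second after the job is handed in, with the robot touching nothing.
It also fails if it takes over 72 s, if anything falls off the work surface, if the arm or the gripper's body presses on something with over 40 N, if the wrist force passes 120 N, or if a joint passes its speed limit or range.

### The arm

A 6-joint arm with a two-finger parallel gripper is mounted at the origin on the work surface. World frame = base frame: x ahead of the robot, y to its left, z up, the work surface at z = 0. Lengths are in mm, angles in rad, forces in N, time in s.
With the tool pointing down it reaches from about 350 to 725 mm from the base axis. Payload 6 kg.
Tool frame: the origin (TCP) lies on the mounting face of the last link; the fingertips stand 173 mm ahead of it and the grasp point (between the pads) lies 155 mm ahead of it; z points along the fingers, y is the line along which they close (so a half turn about z gives the same grasp; the last joint's range is limited). The gripper opens to 85 mm and grips with 20 to 120 N. Pads are 22 mm wide; open, the fingers measure 114 mm over their backs; the gripper's body (76 mm by 85 mm) begins 54 mm behind the grasp point. The pads swing forward as they close: fully open they stand 13 mm farther back than shut.
Start: joints at [-0.993, 0.04, 0.085, 0, -1.615, -0.334], TCP at [144.855, -582.246, 404.661] pointing down, gripper open.
Joint ranges: [-2.56, 2.56], [-1.29, 2.01], [-1.08, 1.49], [-3.29, 1.98], [-2.81, -0.18], [-2.99, 2.99]. Speed limits (rad/s): [2.57, 2.57, 3.01, 3.14, 3.14, 3.14].

### API

Orientations are given as a 3x3 rotation matrix whose columns are the frame's x, y, z axes.
In Python, from plant import get_state, grab_frame, calibration, sign_off gives the robot as it stands.
- The arm moves only by the tool drive_tool, never from a script. Its argument "targets" is a list of rows, each an object of numbers: "dx", "dy", "dz": the shift along the world's x, y, z in m; "roll": the turn about the world's z in degrees. In form: [{"dx": .., "dy": .., "dz": .., "roll": ..}, ...]. A call has exactly 10 rows; each row is the pose to reach, as a shift and turn from the pose commanded when the call began; what a row does not reach only later rows make up. A row lasts 1/8 s, in which the tool goes at most 62.5 mm and 10.7 degrees, less where a joint would pass 70% of its speed; a pose out of reach is approached as far as the arm can. A call with a gripper value outside its range is refused whole. "hand" is the closure in counts, from 0 (fully open) to 255 (shut), set as the call begins (left out, the last holds). The fingers move at their own pace and stop on an object; "squeeze" is the grip in N (left out, the last holds). Time passes only in rows, so rows that repeat a pose let the fingers close, or fill a call up. It gives the time, the measured TCP pose, the force, the opening and the grip force at its end, in the units of the state.
- get_state(): the state, without advancing time (a new reading comes with each control period).
- grab_frame(name): name is "scene" or "top" or "wrist"; returns (picture, depth): 384x512x3 uint8, blue, green, red; 384x512 float32, mm along the optical axis (not along the pixel's ray), 0 where there is no reading.
- calibration(name): a dict with "fx", "fy", "cx", "cy" (pixels), "R" (3x3) and "t" (3): a world point X has camera coordinates R X + t. Camera axes: x right, y down, z forward; pixel columns grow to the right and rows downward; lengths in mm; the calibration is good to about 2 mm. A picture is of the moment at which its call begins: read the wrist's pose just before it. calibration takes no time and is no camera call; for the wrist camera it gives the pose at the moment of the call.
- sign_off(): hands the job in; it is judged then, once.
The state is a dict: "t": time; "joint_pos": joint angles; "joint_vel": joint speeds; "joint_efforts": joint torques, N m; "tcp_pos": TCP position; "eef_rot": TCP orientation; "contact_force": force on the tool from outside, world axes, zero at the start; "moment": the same for the moment, N m; "finger_gap": finger opening in mm; "grasp_force": force on a finger pad.
Only numpy, scipy, OpenCV 4.12 (cv2) and the standard library are available. Lean on these libraries where they do the work, as an engineer would, in place of code of your own. Each camera call takes 0.05 s, during which the arm holds its last target. There are 200 camera calls.

## Working session

There is one attempt and no reset: what is moved stays moved. The work goes in short steps, Python scripts to look and compute and a tool call to move; the robot and the scene stay as the last step left them, time stands still between calls to the robot, and variables do not carry over. Pictures are saved under pics/ and viewed, at most 10 in all, crops included, and the job is handed in when it is done.

Besides the shell and the picture viewer there is one more tool, called after "Call:" in YAML: its name, and indented under it one key for each argument. drive_tool: Moves the arm, as the interface text tells. Its arguments: {"type":"object","properties":{"targets":{"type":"array"},"hand":{"type":"number"},"squeeze":{"type":"number"}},"required":["targets"]}

```bash
mkdir -p pics; ls; python3 - <<'E'
from plant import *
import cv2,numpy as np
s=get_state();print(s)
for n in("top","scene"):
    p,d=grab_frame(n);cv2.imwrite(f"pics/{n}.png",p);np.save(f"pics/{n}_d.npy",d)
    c=calibration(n);print(n,c)
E
```

```text
pics
{'t': 0.0, 'joint_pos': array([-9.93311229e-01,  4.07836138e-02,  8.37980116e-02, -4.66730812e-04,
       -1.61547639e+00, -3.33680710e-01]), 'joint_vel': array([-6.19688942e-04, -1.10148908e-03,  2.57182125e-05,  9.16949513e-05,
       -2.26267848e-03, -7.04714514e-04]), 'joint_efforts': array([-2.11117631e-04, -3.68201995e+01,  3.47406971e+01,  6.93227515e+00,
       -5.30610443e-03,  9.16103460e-06]), 'tcp_pos': array([ 144.91921195, -582.20766564,  403.68692583]), 'eef_rot': array([[-9.70421669e-01, -2.41415648e-01, -5.18664611e-04],
       [-2.41416183e-01,  9.70420272e-01,  1.65010328e-03],
       [ 1.04961900e-04,  1.72651000e-03, -9.99998504e-01]]), 'contact_force': array([-0.10246312,  0.03573208,  0.77705482]), 'moment': array([ 0.01688349, -0.03421613,  0.040935  ]), 'grasp_force': 0.0, 'finger_gap': 85.40125391838887}
top {'fx': 380.98700072126763, 'fy': 380.98700072126763, 'cx': 253.40122164510618, 'cy': 185.14682302818974, 'R': array([[-0.02900953, -0.99943751,  0.0168261 ],
       [-0.98653688,  0.0259166 , -0.16147235],
       [ 0.16094545, -0.0212838 , -0.98673379]]), 't': array([  1.64597088, 545.91533528, 929.00228183])}
scene {'fx': 408.0485377838903, 'fy': 408.0485377838903, 'cx': 254.24248432558522, 'cy': 196.57794578904154, 'R': array([[ 0.76930163,  0.63888218, -0.00213455],
       [ 0.50963881, -0.61568291, -0.60100153],
       [-0.38528337,  0.46126361, -0.79924502]]), 't': array([-409.70676812, -215.93827581, 1249.55096682])}
```

View pics/top.png

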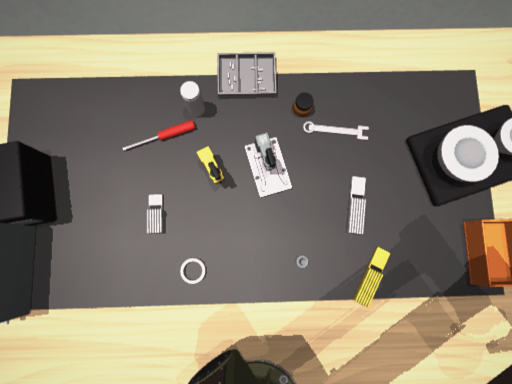

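View pics/scene.png

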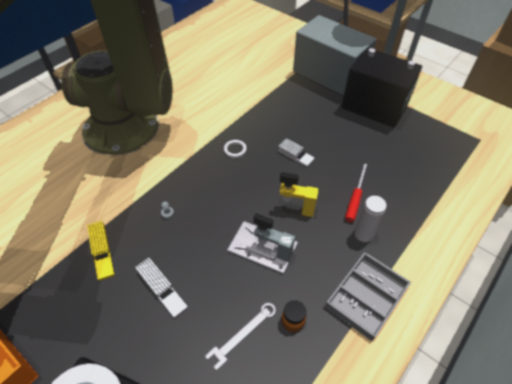

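The top view shows the long module at about (357,205), the clamp at (267,155) and the short module at (155,214). The yellow decoys are at (373,277) and (211,165). I'll enlarge the area around the module and clamp.

```bash
cat > h.py <<'E'
import numpy as np,cv2
def pix2w(c,u,v,z):
    R,t=np.array(c["R"]),np.array(c["t"])
    r=R.T@np.array([(u-c["cx"])/c["fx"],(v-c["cy"])/c["fy"],1.]); o=-R.T@t
    return o+r*(z-o[2])/r[2]
def w2pix(c,X):
    p=np.array(c["R"])@np.array(X,float)+c["t"]; return np.array([c["fx"]*p[0]/p[2]+c["cx"],c["fy"]*p[1]/p[2]+c["cy"]])
E
python3 - <<'E'
import cv2
p=cv2.imread("pics/top.png")[122:242,235:385]
cv2.imwrite("pics/crop1.png",cv2.resize(p,None,fx=5,fy=5,interpolation=cv2.INTER_CUBIC))
E
```

```text
(no output)
```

View pics/crop1.png

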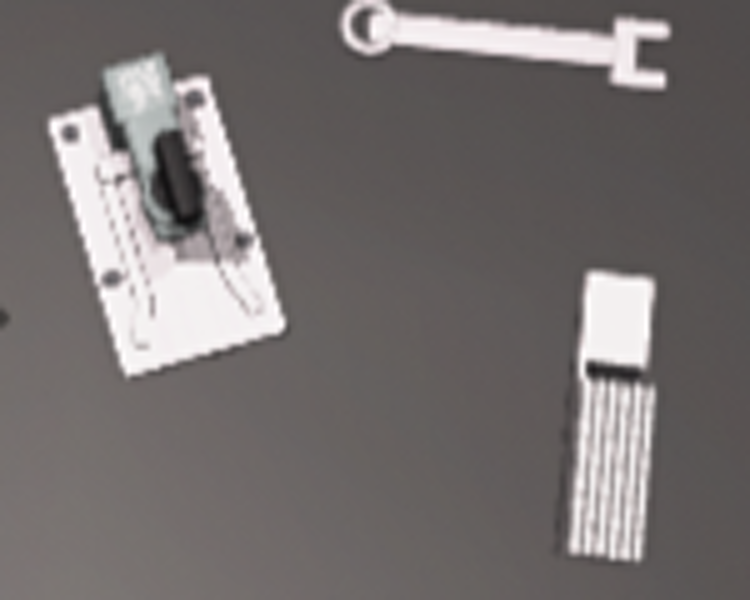

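The crop shows the plate corners at (127,377), (285,327), (50,120) and (208,75). The tongue-end corners are at (587,270) and (655,276), the housing's rear corners at (570,553) and (642,560), and the knob bar runs from (172,133) to (187,222).

```bash
python3 - <<'E'
from plant import *
from h import *
c=calibration("top")
f=lambda u,v,z:pix2w(c,u/5+235-.4,v/5+122-.4,z)[:2]
nl,nr,fl,fr=[f(*q,12) for q in((127,377),(285,327),(50,120),(208,75))]
print("plate",nl,nr,fl,fr,"w",np.linalg.norm(nl-nr),np.linalg.norm(fl-fr),"len",np.linalg.norm(nl-fl),np.linalg.norm(nr-fr))
ax=(fl+fr-nl-nr);ax/=np.linalg.norm(ax);ce=(nl+nr+fl+fr)/4
print("clamp ax",ax,np.degrees(np.arctan2(ax[1],ax[0])),"origin",ce-ax*.5)
ka,kb=f(172,133,130),f(187,222,130);print("knob",ka,kb,(ka+kb)/2,np.linalg.norm(ka-kb),np.degrees(np.arctan2(*(ka-kb)[::-1])))
tl,tr=f(587,270,12),f(655,276,12);bl,br=f(570,553,26),f(642,560,26)
t=(tl+tr)/2;b=(bl+br)/2;m=t-b
print("mod",t,b,np.linalg.norm(m),np.linalg.norm(tl-tr),np.linalg.norm(bl-br),np.degrees(np.arctan2(m[1],m[0])),"housing",b+45*m/np.linalg.norm(m))
E
```

```text
plate [519.01939922 -30.56935178] [ 543.4160389  -114.95240326] [659.21903181   6.36313297] [682.17459013 -79.54207361] w 87.83903120785668 88.91941394253936 len 144.9825693269552 143.20554104195418
clamp ax [0.96797976 0.25102823] 14.538366161301635 origin [600.47327513 -54.80068804]
knob [619.36302223 -51.07287639] [576.17660071 -56.58822695] [597.76981147 -53.83055167] 43.537180607894335 7.277864309117759
mod [ 567.79410674 -295.54152147] [ 417.89402983 -272.62464856] 151.64173608498785 36.39332652977879 37.090497323159205 -8.692133514857584 housing [ 462.37718885 -279.42527817]
```

Call:
drive_tool:
  targets:
    - {"dx": 0.02, "dy": 0.02, "dz": -0.005, "roll": -2}
    - {"dx": 0.06, "dy": 0.06, "dz": -0.015, "roll": -6}
    - {"dx": 0.1, "dy": 0.1, "dz": -0.03, "roll": -10}
    - {"dx": 0.14, "dy": 0.14, "dz": -0.045, "roll": -14}
    - {"dx": 0.18, "dy": 0.18, "dz": -0.06, "roll": -18}
    - {"dx": 0.22, "dy": 0.22, "dz": -0.075, "roll": -21}
    - {"dx": 0.26, "dy": 0.26, "dz": -0.09, "roll": -22.7}
    - {"dx": 0.29, "dy": 0.29, "dz": -0.1, "roll": -22.7}
    - {"dx": 0.3025, "dy": 0.305, "dz": -0.1, "roll": -22.7}
    - {"dx": 0.3025, "dy": 0.305, "dz": -0.1, "roll": -22.7}
  hand: 0
  squeeze: 60

```text
t: 1.35
tcp_pos: [447.8, -276.7, 304.7]
eef_rot: [[-0.989, 0.15, -0.0], [0.15, 0.989, -0.0], [0.0, -0.0, -1.0]]
contact_force: [-0.1, -0.0, 0.5]
finger_gap: 85.6
grasp_force: 0.0
```

```bash
python3 - <<'E'
from plant import *
import json,cv2
s=get_state();c=calibration("wrist")
p,d=grab_frame("wrist");cv2.imwrite("pics/w1.png",p)
json.dump({k:np.tolist() if hasattr(np,'tolist') else np for k,np in c.items()},open("pics/w1.json","w"))
print(s["t"],s["tcp_pos"],s["eef_rot"][:,1])
E
```

```text
1.35 [ 447.81095125 -276.69000144  304.70896088] [ 1.50143318e-01  9.88664240e-01 -6.82222096e-05]
```

View pics/w1.png

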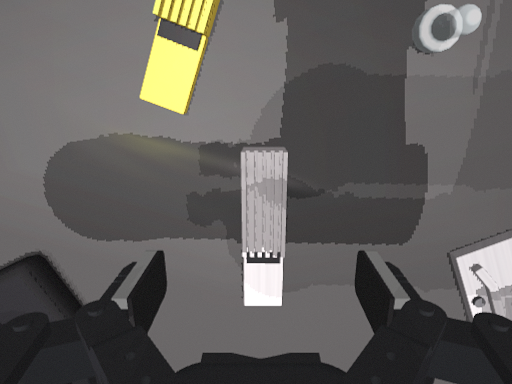

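The wrist view shows the module straight ahead, with its rear top corners at (241,152) and (288,152) and the tongue end at (244,305) and (282,305).

```bash
python3 - <<'E'
from h import *
import json
c={k:np.array(v) for k,v in json.load(open("pics/w1.json")).items()}
P=lambda u,v,z:pix2w(c,u,v,z)[:2]
t=(P(244,305,12)+P(282,305,12))/2
b=(P(241,152,26)+P(288,152,26))/2;b2=(P(242,148,26)+P(288,148,26))/2
m=t-b;n=np.linalg.norm(m);m/=n
print(t,b,b2,n,np.linalg.norm(t-b2),np.linalg.norm(P(241,152,26)-P(288,152,26)),np.degrees(np.arctan2(m[1],m[0])),"grasp",t-120*m)
E
```

```text
[ 563.48729087 -291.29747162] [ 417.2493507  -268.47023356] [ 414.26831848 -267.64635787] 148.00884413795268 151.08168949795936 35.83889046734926 -8.872076490399584 grasp [ 444.92307315 -272.79000618]
```

Call:
drive_tool:
  targets:
    - {"dx": -0.002, "dy": 0.002, "dz": -0.01, "roll": 0}
    - {"dx": -0.002, "dy": 0.002, "dz": -0.03, "roll": 0}
    - {"dx": -0.002, "dy": 0.002, "dz": -0.055, "roll": 0}
    - {"dx": -0.002, "dy": 0.002, "dz": -0.08, "roll": 0}
    - {"dx": -0.002, "dy": 0.002, "dz": -0.1, "roll": 0}
    - {"dx": -0.002, "dy": 0.002, "dz": -0.115, "roll": 0}
    - {"dx": -0.002, "dy": 0.002, "dz": -0.124, "roll": 0}
    - {"dx": -0.002, "dy": 0.002, "dz": -0.128, "roll": 0}
    - {"dx": -0.002, "dy": 0.002, "dz": -0.128, "roll": 0}
    - {"dx": -0.002, "dy": 0.002, "dz": -0.128, "roll": 0}
  hand: 0

```text
t: 2.65
tcp_pos: [445.6, -275.3, 177.4]
eef_rot: [[-0.988, 0.152, 0.001], [0.152, 0.988, -0.0], [-0.001, -0.0, -1.0]]
contact_force: [0.0, -0.2, -0.9]
finger_gap: 85.3
grasp_force: 0.0
```

Call:
drive_tool:
  targets:
    - {"dx": 0, "dy": 0, "dz": 0, "roll": 0}
    - {"dx": 0, "dy": 0, "dz": 0, "roll": 0}
    - {"dx": 0, "dy": 0, "dz": 0, "roll": 0}
    - {"dx": 0, "dy": 0, "dz": 0, "roll": 0}
    - {"dx": 0, "dy": 0, "dz": 0, "roll": 0}
    - {"dx": 0, "dy": 0, "dz": 0, "roll": 0}
    - {"dx": 0, "dy": 0, "dz": 0, "roll": 0}
    - {"dx": 0, "dy": 0, "dz": 0, "roll": 0}
    - {"dx": 0, "dy": 0, "dz": 0, "roll": 0}
    - {"dx": 0, "dy": 0, "dz": 0, "roll": 0}
  hand: 255
  squeeze: 60

```text
t: 3.9
tcp_pos: [445.6, -275.3, 177.1]
eef_rot: [[-0.988, 0.152, 0.001], [0.152, 0.988, -0.0], [-0.001, -0.0, -1.0]]
contact_force: [0.2, 1.2, 5.7]
finger_gap: 34.9
grasp_force: 61.6
```

Call:
drive_tool:
  targets:
    - {"dx": 0, "dy": 0, "dz": 0.01, "roll": 0}
    - {"dx": 0, "dy": 0, "dz": 0.035, "roll": 0}
    - {"dx": 0, "dy": 0.01, "dz": 0.065, "roll": 0}
    - {"dx": -0.006, "dy": 0.035, "dz": 0.08, "roll": 4}
    - {"dx": -0.014, "dy": 0.07, "dz": 0.08, "roll": 9}
    - {"dx": -0.021, "dy": 0.105, "dz": 0.08, "roll": 14}
    - {"dx": -0.028, "dy": 0.14, "dz": 0.08, "roll": 19}
    - {"dx": -0.032, "dy": 0.162, "dz": 0.08, "roll": 22}
    - {"dx": -0.034, "dy": 0.1715, "dz": 0.08, "roll": 23.2}
    - {"dx": -0.034, "dy": 0.1715, "dz": 0.08, "roll": 23.2}

```text
t: 5.15
tcp_pos: [411.3, -103.6, 256.6]
eef_rot: [[-0.968, -0.25, -0.0], [-0.25, 0.968, 0.0], [0.0, 0.0, -1.0]]
contact_force: [0.1, -0.1, -0.3]
finger_gap: 34.8
grasp_force: 61.0
```

```bash
python3 - <<'E'
from plant import *
import json,cv2
s=get_state();c=calibration("wrist")
p,d=grab_frame("wrist");cv2.imwrite("pics/w2.png",cv2.resize(p,(800,600),interpolation=cv2.INTER_CUBIC))
json.dump({k:v.tolist() if hasattr(v,'tolist') else v for k,v in c.items()},open("pics/w2.json","w"))
print(s["t"],s["tcp_pos"],s["eef_rot"][:,1],s["finger_gap"],s["contact_force"])
E
```

```text
5.15 [ 411.26199363 -103.60016616  256.59547585] [-2.50189877e-01  9.68196776e-01  1.70694981e-04] 34.78652245735697 [ 0.08257983 -0.13366896 -0.27744822]
```

View pics/w2.png

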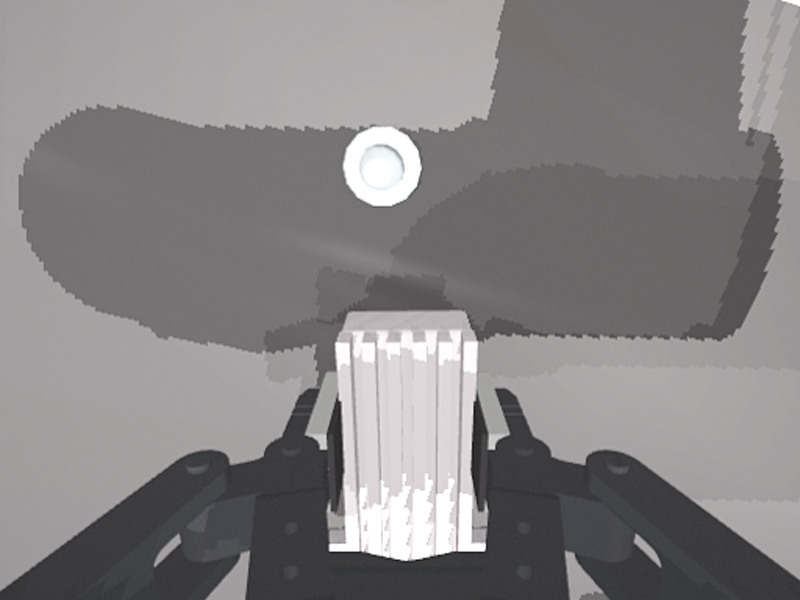

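The wrist view shows the module square in the jaws and the bulb behind it at (382,165). The clamp isn't in view, so I'll check the bulb's distance and use the top camera for alignment.

```bash
python3 - <<'E'
from plant import *
from h import *
import json
c={k:np.array(v) for k,v in json.load(open("pics/w2.json")).items()}
o=np.array([600.5,-54.8]);a=np.array([.968,.251]);n=np.array([-.251,.968])
ct=calibration("top")
for X in (pix2w(c,244.5,105.6,30)[:2],pix2w(ct,302,261,26)[:2]):print("bulb",X,(X-o)@a,(X-o)@n)
p,d=grab_frame("top");cv2.imwrite("pics/top2.png",cv2.resize(p[110:230,240:390],None,fx=5,fy=5,interpolation=cv2.INTER_CUBIC))
E
```

```text
bulb [ 347.39409826 -128.83002716] -263.5880497017528 -8.131484954447481
bulb [ 351.38513629 -130.98453525] -260.26550641758155 -11.218799334231793
```

View pics/top2.png

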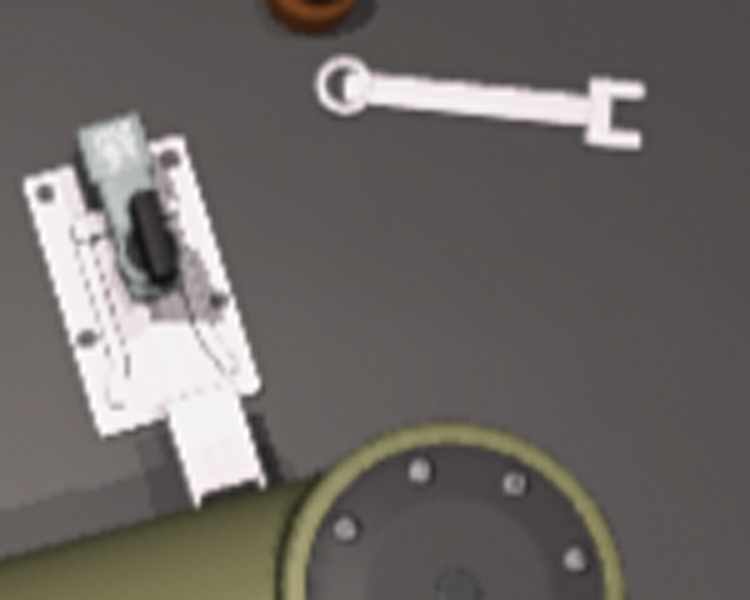

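The top view shows the tongue corners at (170,407), (239,388), (198,503) and (265,486), level with the plate mouth.

```bash
python3 - <<'E'
from plant import *
from h import *
c=calibration("top")
f=lambda u,v,z:pix2w(c,u/5+240-.4,v/5+110-.4,z)[:2]
o=np.array([600.5,-54.8]);a=np.array([.968,.251]);n=np.array([-.251,.968])
tl,tr,bl,br=[f(*q,91.5) for q in((170,407),(239,388),(198,503),(265,486))]
t=(tl+tr)/2;b=(bl+br)/2;m=t-b
print(np.linalg.norm(tl-tr),np.linalg.norm(m),np.degrees(np.arctan2(m[1],m[0])))
for X in(t,b):print((X-o)@a,(X-o)@n)
E
```

```text
34.95602453204751 48.86071724244082 13.134499304720348
-77.33200255214587 -3.870741866683179
-126.17870303654058 -2.675239681062523
```

Call:
drive_tool:
  targets:
    - {"dx": 0, "dy": 0.001, "dz": -0.005, "roll": 0}
    - {"dx": -0.0005, "dy": 0.0025, "dz": -0.015, "roll": 0}
    - {"dx": -0.0005, "dy": 0.0025, "dz": -0.028, "roll": 0}
    - {"dx": -0.0005, "dy": 0.0025, "dz": -0.04, "roll": 0}
    - {"dx": -0.0005, "dy": 0.0025, "dz": -0.05, "roll": 0}
    - {"dx": -0.0005, "dy": 0.0025, "dz": -0.057, "roll": 0}
    - {"dx": -0.0005, "dy": 0.0025, "dz": -0.062, "roll": 0}
    - {"dx": -0.0005, "dy": 0.0025, "dz": -0.064, "roll": 0}
    - {"dx": -0.0005, "dy": 0.0025, "dz": -0.0645, "roll": 0}
    - {"dx": -0.0005, "dy": 0.0025, "dz": -0.0645, "roll": 0}

```text
t: 6.5
tcp_pos: [411.0, -101.2, 192.5]
eef_rot: [[-0.968, -0.25, 0.0], [-0.25, 0.968, 0.0], [-0.0, -0.0, -1.0]]
contact_force: [-0.7, -0.3, -1.8]
finger_gap: 34.9
grasp_force: 61.0
```

```bash
python3 - <<'E'
from plant import *
from h import *
s=get_state();print(s["tcp_pos"],s["contact_force"])
p,d=grab_frame("top");cv2.imwrite("pics/top3.png",cv2.resize(p[130:210,235:335],None,fx=7,fy=7,interpolation=cv2.INTER_CUBIC))
E
```

```text
[ 410.96907893 -101.24697501  192.47240904] [-0.66702486 -0.27140487 -1.77958246]
```

View pics/top3.png

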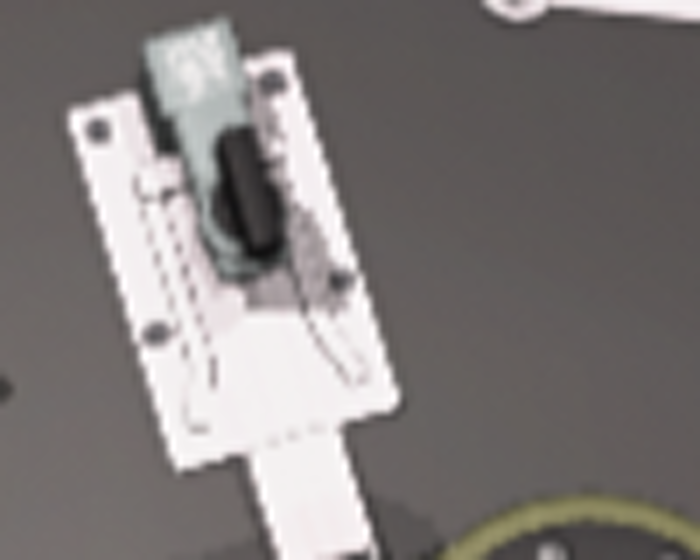

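The top view shows the plate's near corners at (180,470) and (400,405), the flare tips at (198,430) and (357,382), and the tongue crossing the edge at (250,452) and (343,425).

```bash
python3 - <<'E'
from plant import *
from h import *
c=calibration("top")
f=lambda u,v,z:pix2w(c,u/7+235-.4,v/7+130-.4,z)[:2]
o=np.array([600.5,-54.8]);a=np.array([.968,.251]);n=np.array([-.251,.968])
for nm,q in dict(NL=(180,470,12),NR=(400,405,12),FL=(68,112,12),FR=(290,48,12),flL=(198,430,16),flR=(357,382,16),TL=(250,452,27),TR=(343,425,27),BL=(282,557,27),BR=(373,545,27)).items():
    X=f(*q);print(nm,(X-o)@a,(X-o)@n)
E
```

```text
NL -72.3662664816926 42.92074918618432
NR -71.6292835821068 -43.902636479769036
FL 72.40259244478919 45.20503541425106
FR 73.36008314974775 -44.120051177952796
flL -60.19553372245664 32.453588788527306
flR -59.241789765053525 -30.26643479512024
TL -74.86035827828356 17.160021872747862
TR -74.72707298690052 -18.94056312608224
BL -115.5132809816725 16.983419388672512
BR -120.57834871516832 -16.556017865863055
```

Call:
drive_tool:
  targets:
    - {"dx": 0.0048, "dy": 0.0013, "dz": 0, "roll": 0.7}
    - {"dx": 0.0116, "dy": 0.0031, "dz": 0, "roll": 0.7}
    - {"dx": 0.0193, "dy": 0.0051, "dz": -0.001, "roll": 0.7}
    - {"dx": 0.0271, "dy": 0.0072, "dz": -0.0018, "roll": 0.7}
    - {"dx": 0.0348, "dy": 0.0092, "dz": -0.0018, "roll": 0.7}
    - {"dx": 0.0425, "dy": 0.0113, "dz": -0.0018, "roll": 0.7}
    - {"dx": 0.0493, "dy": 0.0131, "dz": -0.0018, "roll": 0.7}
    - {"dx": 0.0551, "dy": 0.0146, "dz": -0.0018, "roll": 0.7}
    - {"dx": 0.058, "dy": 0.0154, "dz": -0.0018, "roll": 0.7}
    - {"dx": 0.058, "dy": 0.0154, "dz": -0.0018, "roll": 0.7}

```text
t: 7.8
tcp_pos: [469.0, -85.8, 190.3]
eef_rot: [[-0.965, -0.262, -0.0], [-0.262, 0.965, 0.0], [0.0, 0.0, -1.0]]
contact_force: [-0.2, -0.4, -1.0]
finger_gap: 34.7
grasp_force: 61.0
```

Call:
drive_tool:
  targets:
    - {"dx": 0.0029, "dy": 0.0008, "dz": -0.0005, "roll": 0}
    - {"dx": 0.0068, "dy": 0.0018, "dz": -0.0007, "roll": 0}
    - {"dx": 0.0116, "dy": 0.0031, "dz": -0.0007, "roll": 0}
    - {"dx": 0.0164, "dy": 0.0044, "dz": -0.0007, "roll": 0}
    - {"dx": 0.0213, "dy": 0.0057, "dz": -0.0007, "roll": 0}
    - {"dx": 0.0261, "dy": 0.0069, "dz": -0.0007, "roll": 0}
    - {"dx": 0.03, "dy": 0.008, "dz": -0.0007, "roll": 0}
    - {"dx": 0.0338, "dy": 0.009, "dz": -0.0007, "roll": 0}
    - {"dx": 0.0367, "dy": 0.0098, "dz": -0.0007, "roll": 0}
    - {"dx": 0.0367, "dy": 0.0098, "dz": -0.0007, "roll": 0}

```text
t: 9.05
tcp_pos: [505.7, -76.0, 189.6]
eef_rot: [[-0.965, -0.262, 0.0], [-0.262, 0.965, 0.0], [-0.0, 0.0, -1.0]]
contact_force: [-0.5, -0.0, -0.9]
finger_gap: 34.7
grasp_force: 61.0
```

Call:
drive_tool:
  targets:
    - {"dx": 0.0015, "dy": 0.0004, "dz": -0.0003, "roll": 0}
    - {"dx": 0.003, "dy": 0.0008, "dz": -0.0004, "roll": 0}
    - {"dx": 0.004, "dy": 0.0011, "dz": -0.0004, "roll": 0}
    - {"dx": 0.005, "dy": 0.0013, "dz": -0.0004, "roll": 0}
    - {"dx": 0.0058, "dy": 0.0015, "dz": -0.0004, "roll": 0}
    - {"dx": 0.0065, "dy": 0.0017, "dz": -0.0004, "roll": 0}
    - {"dx": 0.007, "dy": 0.0019, "dz": -0.0004, "roll": 0}
    - {"dx": 0.0075, "dy": 0.002, "dz": -0.0004, "roll": 0}
    - {"dx": 0.0075, "dy": 0.002, "dz": -0.0004, "roll": 0}
    - {"dx": 0.0075, "dy": 0.002, "dz": -0.0004, "roll": 0}

```text
t: 10.3
tcp_pos: [511.6, -74.6, 189.1]
eef_rot: [[-0.965, -0.261, -0.006], [-0.261, 0.965, -0.001], [0.006, 0.0, -1.0]]
contact_force: [-12.4, -0.7, 6.6]
finger_gap: 34.7
grasp_force: 62.0
```

Call:
drive_tool:
  targets:
    - {"dx": 0.0005, "dy": 0.0001, "dz": 0, "roll": 0}
    - {"dx": 0.001, "dy": 0.0003, "dz": 0, "roll": 0}
    - {"dx": 0.001, "dy": 0.0003, "dz": 0, "roll": 0}
    - {"dx": 0.001, "dy": 0.0003, "dz": 0, "roll": 0}
    - {"dx": 0.001, "dy": 0.0003, "dz": 0, "roll": 0}
    - {"dx": 0.001, "dy": 0.0003, "dz": 0, "roll": 0}
    - {"dx": 0.001, "dy": 0.0003, "dz": 0, "roll": 0}
    - {"dx": 0.001, "dy": 0.0003, "dz": 0, "roll": 0}
    - {"dx": 0.001, "dy": 0.0003, "dz": 0, "roll": 0}
    - {"dx": 0.001, "dy": 0.0003, "dz": 0, "roll": 0}

```text
t: 11.55
tcp_pos: [512.0, -74.5, 189.1]
eef_rot: [[-0.965, -0.261, -0.008], [-0.261, 0.965, -0.002], [0.008, 0.001, -1.0]]
contact_force: [-17.3, -0.9, 8.7]
finger_gap: 34.8
grasp_force: 62.4
```

Call:
drive_tool:
  targets:
    - {"dx": 0, "dy": 0, "dz": 0, "roll": 0}
    - {"dx": 0, "dy": 0, "dz": 0, "roll": 0}
    - {"dx": 0, "dy": 0, "dz": 0, "roll": 0}
    - {"dx": 0, "dy": 0, "dz": 0, "roll": 0}
    - {"dx": 0, "dy": 0, "dz": 0, "roll": 0}
    - {"dx": 0, "dy": 0, "dz": 0.003, "roll": 0}
    - {"dx": 0, "dy": 0, "dz": 0.015, "roll": 0}
    - {"dx": 0, "dy": 0, "dz": 0.045, "roll": 0}
    - {"dx": 0, "dy": 0, "dz": 0.085, "roll": 0}
    - {"dx": 0, "dy": 0, "dz": 0.12, "roll": 0}
  hand: 0

```text
t: 12.8
tcp_pos: [514.0, -73.9, 312.0]
eef_rot: [[-0.965, -0.262, 0.002], [-0.262, 0.965, -0.0], [-0.002, -0.0, -1.0]]
contact_force: [0.6, -0.5, -0.1]
finger_gap: 85.3
grasp_force: 0.0
```

```bash
python3 - <<'E'
from plant import *
from h import *
import json
s=get_state();c=calibration("wrist")
p,d=grab_frame("wrist")
json.dump({k:v.tolist() if hasattr(v,'tolist') else v for k,v in c.items()},open("pics/w3.json","w"))
q,d=grab_frame("top")
cv2.imwrite("pics/both.png",np.hstack([p[:,56:456],cv2.resize(q[130:226,235:335],None,fx=4,fy=4,interpolation=cv2.INTER_CUBIC)]))
print(s["tcp_pos"],s["joint_pos"],s["contact_force"],s["moment"])
E
```

```text
[514.00992675 -73.85437972 311.95758385] [ 2.45529778e-01 -1.69568299e-01 -2.83703902e-01  4.64078350e-04
 -1.45489948e+00 -1.55157872e+00] [ 0.58146929 -0.52699694 -0.05650813] [ 0.00857802 -0.06640702  0.00507624]
```

View pics/both.png

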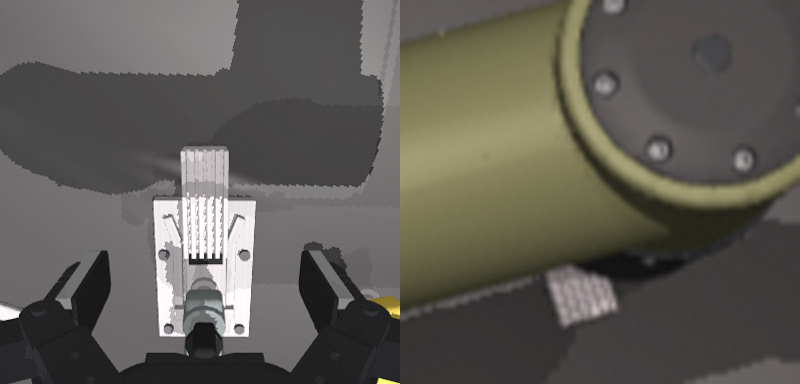

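The wrist view (left half) shows the module in the channel with its rear top edge at row 151, columns 181–228. The plate's near edge is at row 200, columns 153–255, its far edge at row 336, and the knob at (204,340).

```bash
python3 - <<'E'
from h import *
import json
c={k:np.array(v) for k,v in json.load(open("pics/w3.json")).items()}
o=np.array([600.5,-54.8]);a=np.array([.9668,.2554]);n=np.array([-.2554,.9668])
f=lambda u,v,z:pix2w(c,u+56,v,z)[:2]
g=np.array([514.,-73.85])
print("tool",(g-o)@a,(g-o)@n)
for nm,q in dict(NL=(255,200,12),NR=(153,200,12),FL=(250,336,12),FR=(158,336,12),RL=(228,151,38),RR=(181,151,38),HL=(222,259,38),HR=(189,259,38),knob=(204,322,130)).items():
    X=f(*q);print(nm,X,(X-o)@a,(X-o)@n)
E
```

```text
tool -88.49356999999999 3.674560000000005
NL [517.27782257 -26.85150947] -73.32115665948467 48.27554476218348
NR [ 540.45851222 -112.21700582] -72.71241367268517 -40.17616524462846
FL [655.96210503  12.66140512] 70.85040601127734 51.05666484439948
FR [680.10826021 -76.24343357] 71.48861303946836 -41.06346123728317
RL [478.00639521 -64.72990392] -120.96291457684342 21.684635553650946
RR [487.20447633 -98.60469719] -120.72183194742209 -13.414704494514408
HL [566.2921692  -43.85577733] -30.276976344366986 19.317554457704233
HR [573.48063753 -70.326209  ] -30.08771341944274 -8.109993685461333
knob [557.71790765 -61.58963487] -43.095799626593355 4.3623273978817005
```

Call:
drive_tool:
  targets:
    - {"dx": 0, "dy": 0, "dz": 0.005, "roll": 4}
    - {"dx": 0, "dy": 0, "dz": 0.015, "roll": 13}
    - {"dx": 0, "dy": 0, "dz": 0.025, "roll": 22}
    - {"dx": 0, "dy": 0, "dz": 0.035, "roll": 32}
    - {"dx": 0, "dy": 0, "dz": 0.04, "roll": 42}
    - {"dx": 0, "dy": 0, "dz": 0.045, "roll": 52}
    - {"dx": 0, "dy": 0, "dz": 0.048, "roll": 62}
    - {"dx": 0, "dy": 0, "dz": 0.048, "roll": 72}
    - {"dx": 0, "dy": 0, "dz": 0.048, "roll": 82}
    - {"dx": 0, "dy": 0, "dz": 0.048, "roll": 92}
  hand: 0

```text
t: 14.15
tcp_pos: [513.9, -73.8, 357.7]
eef_rot: [[0.301, -0.954, 0.0], [-0.954, -0.301, 0.0], [0.0, -0.0, -1.0]]
contact_force: [-0.4, -0.4, 0.2]
finger_gap: 85.4
grasp_force: 0.0
```

Call:
drive_tool:
  targets:
    - {"dx": 0, "dy": 0, "dz": 0, "roll": 10}
    - {"dx": 0, "dy": 0, "dz": 0, "roll": 20}
    - {"dx": 0, "dy": 0, "dz": 0, "roll": 30}
    - {"dx": 0, "dy": 0, "dz": 0, "roll": 40}
    - {"dx": 0, "dy": 0, "dz": 0, "roll": 50}
    - {"dx": 0, "dy": 0, "dz": 0, "roll": 60}
    - {"dx": 0, "dy": 0, "dz": 0, "roll": 69}
    - {"dx": 0, "dy": 0, "dz": 0, "roll": 76}
    - {"dx": 0, "dy": 0, "dz": 0, "roll": 80}
    - {"dx": 0, "dy": 0, "dz": 0, "roll": 80}

```text
t: 15.4
tcp_pos: [514.0, -73.8, 357.6]
eef_rot: [[0.992, 0.124, 0.0], [0.124, -0.992, -0.0], [0.0, 0.0, -1.0]]
contact_force: [0.3, -0.2, 0.3]
finger_gap: 85.6
grasp_force: 0.0
```

```bash
python3 - <<'E'
from plant import *
from h import *
s=get_state();c=calibration("wrist")
p,d=grab_frame("wrist");cv2.imwrite("pics/w4.png",p);np.save("pics/w4_d.npy",d)
print(s["tcp_pos"],s["joint_pos"],s["eef_rot"][:,1],s["moment"])
R,t=np.array(c["R"]),np.array(c["t"]);print("cam",-R.T@t,R[2])
v,u=np.mgrid[:384,:512]
P=np.stack([(u-c["cx"])/c["fx"]*d,(v-c["cy"])/c["fy"]*d,d],-1)-t
W=P@R
r=np.hypot(W[...,0]-599,W[...,1]+52)
m=(d>0)&(r<45)&(W[...,2]>120)&(W[...,2]<140)
q=W[m];print(m.sum(),np.percentile(q[:,2],[5,50,95]))
px=np.argwhere(m);print(px.min(0),px.max(0))
(cx,cy),(w,h),an=cv2.minAreaRect(q[:,:2].astype(np.float32));print(cx,cy,w,h,an)
cv2.imwrite("pics/w4c.png",cv2.resize(p,(800,600)))
E
```

```text
[513.97079418 -73.7604613  357.59450529] [ 2.45617447e-01 -1.77496695e-01 -2.07510049e-01  1.23664340e-04
 -1.54040037e+00  1.44966119e+00] [ 1.24164758e-01 -9.92261612e-01  7.64696409e-05] [ 0.04654431  0.02072118 -0.00388238]
cam [589.60353992 -63.88445821 325.17001076] [-0.2983957  -0.03707759 -0.95372179]
1975 [126.03283173 128.08494457 129.42926097]
[ 26 223] [108 256]
599.0501708984375 -50.8831787109375 44.121864318847656 14.007871627807617 14.355093955993652
```

Call:
drive_tool:
  targets:
    - {"dx": 0.01, "dy": 0.0025, "dz": 0, "roll": 1}
    - {"dx": 0.03, "dy": 0.008, "dz": 0, "roll": 3}
    - {"dx": 0.055, "dy": 0.0145, "dz": 0, "roll": 5}
    - {"dx": 0.075, "dy": 0.02, "dz": 0, "roll": 6.5}
    - {"dx": 0.085, "dy": 0.0226, "dz": -0.005, "roll": 6.5}
    - {"dx": 0.085, "dy": 0.0226, "dz": -0.025, "roll": 6.5}
    - {"dx": 0.085, "dy": 0.0226, "dz": -0.05, "roll": 6.5}
    - {"dx": 0.085, "dy": 0.0226, "dz": -0.07, "roll": 6.5}
    - {"dx": 0.085, "dy": 0.0226, "dz": -0.08, "roll": 6.5}
    - {"dx": 0.085, "dy": 0.0226, "dz": -0.082, "roll": 6.5}
  hand: 0
  squeeze: 40

```text
t: 16.7
tcp_pos: [598.8, -51.3, 274.7]
eef_rot: [[0.972, 0.236, -0.001], [0.236, -0.972, -0.0], [-0.001, 0.0, -1.0]]
contact_force: [0.2, -0.3, 1.3]
finger_gap: 85.2
grasp_force: 0.0
```

Call:
drive_tool:
  targets:
    - {"dx": 0, "dy": 0, "dz": 0, "roll": 0}
    - {"dx": 0, "dy": 0, "dz": 0, "roll": 0}
    - {"dx": 0, "dy": 0, "dz": 0, "roll": 0}
    - {"dx": 0, "dy": 0, "dz": 0, "roll": 0}
    - {"dx": 0, "dy": 0, "dz": 0, "roll": 0}
    - {"dx": 0, "dy": 0, "dz": 0, "roll": 0}
    - {"dx": 0, "dy": 0, "dz": 0, "roll": 0}
    - {"dx": 0, "dy": 0, "dz": 0, "roll": 0}
    - {"dx": 0, "dy": 0, "dz": 0, "roll": 0}
    - {"dx": 0, "dy": 0, "dz": 0, "roll": 0}
  hand: 255

```text
t: 17.95
tcp_pos: [599.5, -51.1, 277.8]
eef_rot: [[0.972, 0.237, 0.004], [0.237, -0.972, -0.0], [0.004, 0.001, -1.0]]
contact_force: [-1.4, 0.1, 8.6]
finger_gap: 13.4
grasp_force: 50.8
```

```bash
cat > st.py <<'E'
from plant import get_state
import numpy as np
s=get_state();R=s["eef_rot"]
print("t %.2f"%s["t"],"pos",s["tcp_pos"].round(1),"yaw %.2f"%(np.degrees(np.arctan2(R[1,0],R[0,0]))),"F",s["contact_force"].round(1),"M",s["moment"].round(3),"gap %.1f"%s["finger_gap"],"j6 %.3f tau6 %.3f"%(s["joint_pos"][5],s["joint_efforts"][5]),"vel6 %.3f"%s["joint_vel"][5])
E
python3 st.py
```

```text
t 17.95 pos [599.5 -51.1 277.8] yaw 13.71 F [-1.4  0.1  8.6] M [0.373 0.49  0.074] gap 13.4 j6 1.562 tau6 -0.111 vel6 -0.001
```

Call:
drive_tool:
  targets:
    - {"dx": 0, "dy": 0, "dz": 0.003, "roll": -1}
    - {"dx": 0, "dy": 0, "dz": 0.003, "roll": -3}
    - {"dx": 0, "dy": 0, "dz": 0.003, "roll": -6}
    - {"dx": 0, "dy": 0, "dz": 0.003, "roll": -9}
    - {"dx": 0, "dy": 0, "dz": 0.003, "roll": -12}
    - {"dx": 0, "dy": 0, "dz": 0.003, "roll": -15}
    - {"dx": 0, "dy": 0, "dz": 0.003, "roll": -18}
    - {"dx": 0, "dy": 0, "dz": 0.003, "roll": -20}
    - {"dx": 0, "dy": 0, "dz": 0.003, "roll": -21}
    - {"dx": 0, "dy": 0, "dz": 0.003, "roll": -22}

```text
t: 19.2
tcp_pos: [599.7, -51.1, 277.9]
eef_rot: [[0.989, -0.146, 0.002], [-0.146, -0.989, 0.0], [0.002, -0.0, -1.0]]
contact_force: [5.8, -1.1, -2.3]
finger_gap: 13.2
grasp_force: 50.4
```

```bash
python3 st.py
```

```text
t 19.20 pos [599.7 -51.1 277.9] yaw -8.39 F [ 5.8 -1.1 -2.3] M [-0.49  -2.046  0.099] gap 13.2 j6 1.177 tau6 0.056 vel6 -0.138
```

Call:
drive_tool:
  targets:
    - {"dx": 0, "dy": 0, "dz": 0, "roll": -1}
    - {"dx": 0, "dy": 0, "dz": 0, "roll": -2}
    - {"dx": 0, "dy": 0, "dz": 0, "roll": -3}
    - {"dx": 0, "dy": 0, "dz": 0, "roll": -4}
    - {"dx": 0, "dy": 0, "dz": 0, "roll": -5}
    - {"dx": 0, "dy": 0, "dz": 0, "roll": -6}
    - {"dx": 0, "dy": 0, "dz": 0, "roll": -7}
    - {"dx": 0, "dy": 0, "dz": 0, "roll": -8}
    - {"dx": 0, "dy": 0, "dz": 0, "roll": -9}
    - {"dx": 0, "dy": 0, "dz": 0, "roll": -10}

```text
t: 20.45
tcp_pos: [599.7, -51.1, 278.0]
eef_rot: [[0.949, -0.315, 0.002], [-0.315, -0.949, 0.0], [0.002, -0.001, -1.0]]
contact_force: [5.6, -1.0, -2.5]
finger_gap: 13.1
grasp_force: 50.4
```

```bash
python3 st.py
```

```text
t 20.45 pos [599.7 -51.1 278. ] yaw -18.38 F [ 5.6 -1.  -2.5] M [-0.502 -2.087  0.088] gap 13.1 j6 1.002 tau6 0.058 vel6 -0.139
```

Call:
drive_tool:
  targets:
    - {"dx": 0, "dy": 0, "dz": 0, "roll": -1}
    - {"dx": 0, "dy": 0, "dz": 0, "roll": -2}
    - {"dx": 0, "dy": 0, "dz": 0, "roll": -3}
    - {"dx": 0, "dy": 0, "dz": 0, "roll": -4}
    - {"dx": 0, "dy": 0, "dz": 0, "roll": -5}
    - {"dx": 0, "dy": 0, "dz": 0, "roll": -6}
    - {"dx": 0, "dy": 0, "dz": 0, "roll": -7}
    - {"dx": 0, "dy": 0, "dz": 0, "roll": -8}
    - {"dx": 0, "dy": 0, "dz": 0, "roll": -9}
    - {"dx": 0, "dy": 0, "dz": 0, "roll": -10}

```text
t: 21.7
tcp_pos: [599.7, -51.2, 277.9]
eef_rot: [[0.88, -0.475, 0.002], [-0.475, -0.88, 0.0], [0.002, -0.001, -1.0]]
contact_force: [5.5, -1.0, -3.0]
finger_gap: 13.0
grasp_force: 50.4
```

```bash
python3 st.py
```

```text
t 21.70 pos [599.7 -51.2 277.9] yaw -28.39 F [ 5.5 -1.  -3. ] M [-0.536 -2.065  0.114] gap 13.0 j6 0.828 tau6 0.058 vel6 -0.140
```

Call:
drive_tool:
  targets:
    - {"dx": 0, "dy": 0, "dz": 0, "roll": -1}
    - {"dx": 0, "dy": 0, "dz": 0, "roll": -2}
    - {"dx": 0, "dy": 0, "dz": 0, "roll": -3}
    - {"dx": 0, "dy": 0, "dz": 0, "roll": -4}
    - {"dx": 0, "dy": 0, "dz": 0, "roll": -5}
    - {"dx": 0, "dy": 0, "dz": 0, "roll": -6}
    - {"dx": 0, "dy": 0, "dz": 0, "roll": -7}
    - {"dx": 0, "dy": 0, "dz": 0, "roll": -8}
    - {"dx": 0, "dy": 0, "dz": 0, "roll": -9}
    - {"dx": 0, "dy": 0, "dz": 0, "roll": -10}

```text
t: 22.95
tcp_pos: [599.7, -51.2, 278.0]
eef_rot: [[0.784, -0.621, 0.002], [-0.621, -0.784, 0.0], [0.002, -0.001, -1.0]]
contact_force: [5.6, -1.6, -2.6]
finger_gap: 13.1
grasp_force: 50.4
```

```bash
python3 st.py
```

```text
t 22.95 pos [599.7 -51.2 278. ] yaw -38.39 F [ 5.6 -1.6 -2.6] M [-0.572 -2.116  0.135] gap 13.1 j6 0.653 tau6 0.058 vel6 -0.139
```

Call:
drive_tool:
  targets:
    - {"dx": 0, "dy": 0, "dz": 0, "roll": -1}
    - {"dx": 0, "dy": 0, "dz": 0, "roll": -2}
    - {"dx": 0, "dy": 0, "dz": 0, "roll": -3}
    - {"dx": 0, "dy": 0, "dz": 0, "roll": -4}
    - {"dx": 0, "dy": 0, "dz": 0, "roll": -5}
    - {"dx": 0, "dy": 0, "dz": 0, "roll": -6}
    - {"dx": 0, "dy": 0, "dz": 0, "roll": -7}
    - {"dx": 0, "dy": 0, "dz": 0, "roll": -8}
    - {"dx": 0, "dy": 0, "dz": 0, "roll": -9}
    - {"dx": 0, "dy": 0, "dz": 0, "roll": -10}

```text
t: 24.2
tcp_pos: [599.7, -51.2, 277.9]
eef_rot: [[0.664, -0.748, 0.002], [-0.748, -0.664, -0.0], [0.001, -0.002, -1.0]]
contact_force: [6.0, -2.4, -2.8]
finger_gap: 12.8
grasp_force: 50.4
```

```bash
python3 st.py
```

```text
t 24.20 pos [599.7 -51.2 277.9] yaw -48.38 F [ 6.  -2.4 -2.8] M [-0.59  -2.117  0.097] gap 12.8 j6 0.479 tau6 0.058 vel6 -0.138
```

Call:
drive_tool:
  targets:
    - {"dx": 0, "dy": 0, "dz": 0, "roll": -1}
    - {"dx": 0, "dy": 0, "dz": 0, "roll": -2}
    - {"dx": 0, "dy": 0, "dz": 0, "roll": -3}
    - {"dx": 0, "dy": 0, "dz": 0, "roll": -4}
    - {"dx": 0, "dy": 0, "dz": 0, "roll": -5}
    - {"dx": 0, "dy": 0, "dz": 0, "roll": -6}
    - {"dx": 0, "dy": 0, "dz": 0, "roll": -7}
    - {"dx": 0, "dy": 0, "dz": 0, "roll": -8}
    - {"dx": 0, "dy": 0, "dz": 0, "roll": -9}
    - {"dx": 0, "dy": 0, "dz": 0, "roll": -10}

```text
t: 25.45
tcp_pos: [599.7, -51.2, 277.9]
eef_rot: [[0.524, -0.852, 0.002], [-0.852, -0.524, -0.0], [0.001, -0.002, -1.0]]
contact_force: [5.5, -1.6, -3.1]
finger_gap: 12.8
grasp_force: 50.4
```

```bash
python3 st.py
```

```text
t 25.45 pos [599.7 -51.2 277.9] yaw -58.38 F [ 5.5 -1.6 -3.1] M [-0.565 -2.09   0.149] gap 12.8 j6 0.304 tau6 0.058 vel6 -0.140
```

Call:
drive_tool:
  targets:
    - {"dx": 0, "dy": 0, "dz": 0, "roll": -1}
    - {"dx": 0, "dy": 0, "dz": 0, "roll": -2}
    - {"dx": 0, "dy": 0, "dz": 0, "roll": -3}
    - {"dx": 0, "dy": 0, "dz": 0, "roll": -4}
    - {"dx": 0, "dy": 0, "dz": 0, "roll": -5}
    - {"dx": 0, "dy": 0, "dz": 0, "roll": -6}
    - {"dx": 0, "dy": 0, "dz": 0, "roll": -7}
    - {"dx": 0, "dy": 0, "dz": 0, "roll": -8}
    - {"dx": 0, "dy": 0, "dz": 0, "roll": -9}
    - {"dx": 0, "dy": 0, "dz": 0, "roll": -10}

```text
t: 26.7
tcp_pos: [599.7, -51.2, 277.9]
eef_rot: [[0.368, -0.93, 0.002], [-0.93, -0.368, -0.0], [0.001, -0.002, -1.0]]
contact_force: [5.8, 0.0, -3.7]
finger_gap: 13.5
grasp_force: 50.4
```

```bash
python3 st.py
```

```text
t 26.70 pos [599.7 -51.2 277.9] yaw -68.38 F [ 5.8  0.  -3.7] M [-0.669 -2.135  0.14 ] gap 13.5 j6 0.130 tau6 0.058 vel6 -0.138
```

Call:
drive_tool:
  targets:
    - {"dx": 0, "dy": 0, "dz": 0, "roll": -1}
    - {"dx": 0, "dy": 0, "dz": 0, "roll": -2}
    - {"dx": 0, "dy": 0, "dz": 0, "roll": -3}
    - {"dx": 0, "dy": 0, "dz": 0, "roll": -4}
    - {"dx": 0, "dy": 0, "dz": 0, "roll": -5}
    - {"dx": 0, "dy": 0, "dz": 0, "roll": -6}
    - {"dx": 0, "dy": 0, "dz": 0, "roll": -7}
    - {"dx": 0, "dy": 0, "dz": 0, "roll": -8}
    - {"dx": 0, "dy": 0, "dz": 0, "roll": -9}
    - {"dx": 0, "dy": 0, "dz": 0, "roll": -10}

```text
t: 27.95
tcp_pos: [599.7, -51.2, 277.9]
eef_rot: [[0.201, -0.98, 0.002], [-0.98, -0.201, -0.0], [0.0, -0.002, -1.0]]
contact_force: [5.5, -1.3, -3.3]
finger_gap: 12.9
grasp_force: 50.4
```

```bash
python3 st.py
```

```text
t 27.95 pos [599.7 -51.2 277.9] yaw -78.38 F [ 5.5 -1.3 -3.3] M [-0.635 -2.087  0.122] gap 12.9 j6 -0.045 tau6 0.058 vel6 -0.140
```

Call:
drive_tool:
  targets:
    - {"dx": 0, "dy": 0, "dz": 0, "roll": -1}
    - {"dx": 0, "dy": 0, "dz": 0, "roll": -2}
    - {"dx": 0, "dy": 0, "dz": 0, "roll": -3}
    - {"dx": 0, "dy": 0, "dz": 0, "roll": -4}
    - {"dx": 0, "dy": 0, "dz": 0, "roll": -5}
    - {"dx": 0, "dy": 0, "dz": 0, "roll": -6}
    - {"dx": 0, "dy": 0, "dz": 0, "roll": -7}
    - {"dx": 0, "dy": 0, "dz": 0, "roll": -8}
    - {"dx": 0, "dy": 0, "dz": 0, "roll": -9}
    - {"dx": 0, "dy": 0, "dz": 0, "roll": -10}

```text
t: 29.2
tcp_pos: [599.7, -51.2, 277.9]
eef_rot: [[0.028, -1.0, 0.002], [-1.0, -0.028, -0.0], [0.0, -0.002, -1.0]]
contact_force: [5.6, -1.7, -2.6]
finger_gap: 13.1
grasp_force: 50.4
```

```bash
python3 st.py
```

```text
t 29.20 pos [599.7 -51.2 277.9] yaw -88.38 F [ 5.6 -1.7 -2.6] M [-0.61  -2.11   0.063] gap 13.1 j6 -0.220 tau6 0.058 vel6 -0.139
```

Call:
drive_tool:
  targets:
    - {"dx": 0, "dy": 0, "dz": 0, "roll": -1}
    - {"dx": 0, "dy": 0, "dz": 0, "roll": -2}
    - {"dx": 0, "dy": 0, "dz": 0, "roll": -3}
    - {"dx": 0, "dy": 0, "dz": 0, "roll": -4}
    - {"dx": 0, "dy": 0, "dz": 0, "roll": -5}
    - {"dx": 0, "dy": 0, "dz": 0, "roll": -6}
    - {"dx": 0, "dy": 0, "dz": 0, "roll": -7}
    - {"dx": 0, "dy": 0, "dz": 0, "roll": -8}
    - {"dx": 0, "dy": 0, "dz": 0, "roll": -9}
    - {"dx": 0, "dy": 0, "dz": 0, "roll": -10}

```text
t: 30.45
tcp_pos: [599.7, -51.2, 277.9]
eef_rot: [[-0.146, -0.989, 0.002], [-0.989, 0.146, -0.0], [-0.0, -0.002, -1.0]]
contact_force: [5.9, -1.8, -3.7]
finger_gap: 13.0
grasp_force: 50.4
```

```bash
python3 st.py
```

```text
t 30.45 pos [599.7 -51.2 277.9] yaw -98.38 F [ 5.9 -1.8 -3.7] M [-0.669 -2.028  0.135] gap 13.0 j6 -0.394 tau6 0.058 vel6 -0.139
```

Call:
drive_tool:
  targets:
    - {"dx": 0, "dy": 0, "dz": 0, "roll": -1}
    - {"dx": 0, "dy": 0, "dz": 0, "roll": -2}
    - {"dx": 0, "dy": 0, "dz": 0, "roll": -3}
    - {"dx": 0, "dy": 0, "dz": 0, "roll": -4}
    - {"dx": 0, "dy": 0, "dz": 0, "roll": -5}
    - {"dx": 0, "dy": 0, "dz": 0, "roll": -6}
    - {"dx": 0, "dy": 0, "dz": 0, "roll": -7}
    - {"dx": 0, "dy": 0, "dz": 0, "roll": -8}
    - {"dx": 0, "dy": 0, "dz": 0, "roll": -9}
    - {"dx": 0, "dy": 0, "dz": 0, "roll": -10}

```text
t: 31.7
tcp_pos: [599.7, -51.2, 278.0]
eef_rot: [[-0.315, -0.949, 0.002], [-0.949, 0.315, -0.0], [-0.001, -0.002, -1.0]]
contact_force: [6.0, -0.7, -3.2]
finger_gap: 12.9
grasp_force: 50.4
```

```bash
python3 st.py
```

```text
t 31.70 pos [599.7 -51.2 278. ] yaw -108.38 F [ 6.  -0.7 -3.2] M [-0.631 -2.016  0.125] gap 12.9 j6 -0.569 tau6 0.058 vel6 -0.138
```

Call:
drive_tool:
  targets:
    - {"dx": 0, "dy": 0, "dz": 0, "roll": -1}
    - {"dx": 0, "dy": 0, "dz": 0, "roll": -2}
    - {"dx": 0, "dy": 0, "dz": 0, "roll": -3}
    - {"dx": 0, "dy": 0, "dz": 0, "roll": -4}
    - {"dx": 0, "dy": 0, "dz": 0, "roll": -5}
    - {"dx": 0, "dy": 0, "dz": 0, "roll": -6}
    - {"dx": 0, "dy": 0, "dz": 0, "roll": -7}
    - {"dx": 0, "dy": 0, "dz": 0, "roll": -8}
    - {"dx": 0, "dy": 0, "dz": 0, "roll": -9}
    - {"dx": 0, "dy": 0, "dz": 0, "roll": -10}

```text
t: 32.95
tcp_pos: [599.7, -51.2, 277.9]
eef_rot: [[-0.475, -0.88, 0.002], [-0.88, 0.475, -0.0], [-0.001, -0.002, -1.0]]
contact_force: [6.7, -2.2, -3.5]
finger_gap: 13.3
grasp_force: 50.4
```

```bash
python3 st.py
```

```text
t 32.95 pos [599.7 -51.2 277.9] yaw -118.38 F [ 6.7 -2.2 -3.5] M [-0.637 -2.077  0.127] gap 13.3 j6 -0.743 tau6 0.058 vel6 -0.136
```

Call:
drive_tool:
  targets:
    - {"dx": 0, "dy": 0, "dz": 0, "roll": -1}
    - {"dx": 0, "dy": 0, "dz": 0, "roll": -2}
    - {"dx": 0, "dy": 0, "dz": 0, "roll": -3}
    - {"dx": 0, "dy": 0, "dz": 0, "roll": -4}
    - {"dx": 0, "dy": 0, "dz": 0, "roll": -5}
    - {"dx": 0, "dy": 0, "dz": 0, "roll": -6}
    - {"dx": 0, "dy": 0, "dz": 0, "roll": -7}
    - {"dx": 0, "dy": 0, "dz": 0, "roll": -8}
    - {"dx": 0, "dy": 0, "dz": 0, "roll": -9}
    - {"dx": 0, "dy": 0, "dz": 0, "roll": -10}

```text
t: 34.2
tcp_pos: [599.7, -51.2, 277.9]
eef_rot: [[-0.621, -0.784, 0.002], [-0.784, 0.621, -0.0], [-0.001, -0.002, -1.0]]
contact_force: [7.0, -2.4, -3.5]
finger_gap: 12.9
grasp_force: 50.4
```

```bash
python3 st.py
```

```text
t 34.20 pos [599.7 -51.2 277.9] yaw -128.39 F [ 7.  -2.4 -3.5] M [-0.623 -2.059  0.136] gap 12.9 j6 -0.918 tau6 0.058 vel6 -0.138
```

Call:
drive_tool:
  targets:
    - {"dx": 0, "dy": 0, "dz": 0, "roll": -1}
    - {"dx": 0, "dy": 0, "dz": 0, "roll": -2}
    - {"dx": 0, "dy": 0, "dz": 0, "roll": -3}
    - {"dx": 0, "dy": 0, "dz": 0, "roll": -4}
    - {"dx": 0, "dy": 0, "dz": 0, "roll": -5}
    - {"dx": 0, "dy": 0, "dz": 0, "roll": -6}
    - {"dx": 0, "dy": 0, "dz": 0, "roll": -7}
    - {"dx": 0, "dy": 0, "dz": 0, "roll": -8}
    - {"dx": 0, "dy": 0, "dz": 0, "roll": -9}
    - {"dx": 0, "dy": 0, "dz": 0, "roll": -10}

```text
t: 35.45
tcp_pos: [599.7, -51.2, 277.9]
eef_rot: [[-0.748, -0.664, 0.002], [-0.664, 0.748, -0.0], [-0.001, -0.001, -1.0]]
contact_force: [6.9, -1.4, -3.9]
finger_gap: 13.3
grasp_force: 50.4
```

```bash
python3 st.py
```

```text
t 35.45 pos [599.7 -51.2 277.9] yaw -138.38 F [ 6.9 -1.4 -3.9] M [-0.638 -2.048  0.209] gap 13.3 j6 -1.092 tau6 0.058 vel6 -0.138
```

Call:
drive_tool:
  targets:
    - {"dx": 0, "dy": 0, "dz": 0, "roll": -1}
    - {"dx": 0, "dy": 0, "dz": 0, "roll": -2}
    - {"dx": 0, "dy": 0, "dz": 0, "roll": -3}
    - {"dx": 0, "dy": 0, "dz": 0, "roll": -4}
    - {"dx": 0, "dy": 0, "dz": 0, "roll": -5}
    - {"dx": 0, "dy": 0, "dz": 0, "roll": -6}
    - {"dx": 0, "dy": 0, "dz": 0, "roll": -7}
    - {"dx": 0, "dy": 0, "dz": 0, "roll": -8}
    - {"dx": 0, "dy": 0, "dz": 0, "roll": -9}
    - {"dx": 0, "dy": 0, "dz": 0, "roll": -10}

```text
t: 36.7
tcp_pos: [599.7, -51.2, 277.9]
eef_rot: [[-0.852, -0.524, 0.002], [-0.524, 0.852, -0.0], [-0.002, -0.001, -1.0]]
contact_force: [6.1, -1.5, -3.5]
finger_gap: 12.9
grasp_force: 50.4
```

```bash
python3 st.py
```

```text
t 36.70 pos [599.7 -51.2 277.9] yaw -148.39 F [ 6.1 -1.5 -3.5] M [-0.692 -2.003  0.095] gap 12.9 j6 -1.267 tau6 0.058 vel6 -0.139
```

```bash
cat > av.py <<'E'
from plant import get_state,grab_frame
import numpy as np
L=[]
for i in range(7):
    s=get_state();L.append(s["moment"][2]);grab_frame("wrist")
R=s["eef_rot"];print(np.round(L,3),"mean %.3f"%np.mean(L[1:]),"yaw %.2f"%np.degrees(np.arctan2(R[1,0],R[0,0])),"t %.2f"%s["t"])
E
python3 av.py
```

```text
[ 0.095  0.042 -0.04  -0.012 -0.05   0.036  0.006] mean -0.003 yaw -148.37 t 37.00
```

Call:
drive_tool:
  targets:
    - {"dx": 0, "dy": 0, "dz": 0, "roll": -1}
    - {"dx": 0, "dy": 0, "dz": 0, "roll": -2}
    - {"dx": 0, "dy": 0, "dz": 0, "roll": -3}
    - {"dx": 0, "dy": 0, "dz": 0, "roll": -4}
    - {"dx": 0, "dy": 0, "dz": 0, "roll": -5}
    - {"dx": 0, "dy": 0, "dz": 0, "roll": -6}
    - {"dx": 0, "dy": 0, "dz": 0, "roll": -7}
    - {"dx": 0, "dy": 0, "dz": 0, "roll": -8}
    - {"dx": 0, "dy": 0, "dz": 0, "roll": -9}
    - {"dx": 0, "dy": 0, "dz": 0, "roll": -10}

```text
t: 38.3
tcp_pos: [599.7, -51.2, 277.9]
eef_rot: [[-0.93, -0.368, 0.002], [-0.368, 0.93, -0.0], [-0.002, -0.001, -1.0]]
contact_force: [6.2, -1.1, -3.9]
finger_gap: 13.0
grasp_force: 50.4
```

```bash
python3 av.py
```

```text
[ 0.113  0.06   0.007 -0.069  0.018 -0.035  0.076] mean 0.009 yaw -158.36 t 38.60
```

Call:
drive_tool:
  targets:
    - {"dx": 0, "dy": 0, "dz": 0, "roll": 0}
    - {"dx": 0, "dy": 0, "dz": 0, "roll": 0}
    - {"dx": 0, "dy": 0, "dz": 0, "roll": 0}
    - {"dx": 0, "dy": 0, "dz": 0, "roll": 0}
    - {"dx": 0, "dy": 0, "dz": 0, "roll": -1}
    - {"dx": 0, "dy": 0, "dz": 0, "roll": -2}
    - {"dx": 0, "dy": 0, "dz": 0, "roll": -3}
    - {"dx": 0, "dy": 0, "dz": 0, "roll": -4}
    - {"dx": 0, "dy": 0, "dz": 0, "roll": -5}
    - {"dx": 0, "dy": 0, "dz": 0, "roll": -6}

```text
t: 39.9
tcp_pos: [599.7, -51.2, 278.0]
eef_rot: [[-0.963, -0.269, 0.002], [-0.269, 0.963, -0.0], [-0.002, -0.001, -1.0]]
contact_force: [5.9, -0.3, -1.8]
finger_gap: 13.3
grasp_force: 50.4
```

```bash
sed -i 's/tau6 %.3f/tau6 %.6f/' st.py; python3 st.py
```

```text
t 39.90 pos [599.7 -51.2 278. ] yaw -164.38 F [ 5.9 -0.3 -1.8] M [-0.556 -1.979  0.029] gap 13.3 j6 -1.546 tau6 0.057987 vel6 -0.140
```

Call:
drive_tool:
  targets:
    - {"dx": 0, "dy": 0, "dz": 0, "roll": 0}
    - {"dx": 0, "dy": 0, "dz": 0, "roll": 0}
    - {"dx": 0, "dy": 0, "dz": 0, "roll": 0}
    - {"dx": 0, "dy": 0, "dz": 0, "roll": 0}
    - {"dx": 0, "dy": 0, "dz": 0, "roll": -1}
    - {"dx": 0, "dy": 0, "dz": 0, "roll": -2}
    - {"dx": 0, "dy": 0, "dz": 0, "roll": -3}
    - {"dx": 0, "dy": 0, "dz": 0, "roll": -4}
    - {"dx": 0, "dy": 0, "dz": 0, "roll": -5}
    - {"dx": 0, "dy": 0, "dz": 0, "roll": -6}

```text
t: 41.15
tcp_pos: [599.7, -51.2, 278.0]
eef_rot: [[-0.986, -0.167, 0.002], [-0.167, 0.986, 0.0], [-0.002, -0.0, -1.0]]
contact_force: [6.3, -1.6, -2.1]
finger_gap: 13.2
grasp_force: 50.4
```

```bash
python3 st.py
```

```text
t 41.15 pos [599.7 -51.2 278. ] yaw -170.38 F [ 6.3 -1.6 -2.1] M [-0.611 -1.955  0.11 ] gap 13.2 j6 -1.651 tau6 0.058105 vel6 -0.139
```

Call:
drive_tool:
  targets:
    - {"dx": 0, "dy": 0, "dz": 0, "roll": 0}
    - {"dx": 0, "dy": 0, "dz": 0, "roll": 0}
    - {"dx": 0, "dy": 0, "dz": 0, "roll": 0}
    - {"dx": 0, "dy": 0, "dz": 0, "roll": 0}
    - {"dx": 0, "dy": 0, "dz": 0, "roll": -1}
    - {"dx": 0, "dy": 0, "dz": 0, "roll": -2}
    - {"dx": 0, "dy": 0, "dz": 0, "roll": -3}
    - {"dx": 0, "dy": 0, "dz": 0, "roll": -4}
    - {"dx": 0, "dy": 0, "dz": 0, "roll": -5}
    - {"dx": 0, "dy": 0, "dz": 0, "roll": -6}

```text
t: 42.4
tcp_pos: [599.7, -51.2, 277.9]
eef_rot: [[-0.998, -0.063, 0.002], [-0.063, 0.998, -0.0], [-0.002, -0.0, -1.0]]
contact_force: [6.5, -1.6, -2.6]
finger_gap: 13.0
grasp_force: 50.4
```

```bash
python3 st.py
```

```text
t 42.40 pos [599.7 -51.2 277.9] yaw -176.38 F [ 6.5 -1.6 -2.6] M [-0.53  -1.961  0.103] gap 13.0 j6 -1.755 tau6 0.048954 vel6 -0.138
```

Call:
drive_tool:
  targets:
    - {"dx": 0, "dy": 0, "dz": 0, "roll": 0}
    - {"dx": 0, "dy": 0, "dz": 0, "roll": 0}
    - {"dx": 0, "dy": 0, "dz": 0, "roll": 0}
    - {"dx": 0, "dy": 0, "dz": 0, "roll": 0}
    - {"dx": 0, "dy": 0, "dz": 0, "roll": 0}
    - {"dx": 0, "dy": 0, "dz": 0, "roll": 0}
    - {"dx": 0, "dy": 0, "dz": 0, "roll": -1}
    - {"dx": 0, "dy": 0, "dz": 0, "roll": -2}
    - {"dx": 0, "dy": 0, "dz": 0, "roll": -3}
    - {"dx": 0, "dy": 0, "dz": 0, "roll": -4}

```text
t: 43.65
tcp_pos: [599.7, -51.2, 277.9]
eef_rot: [[-1.0, 0.007, 0.002], [0.007, 1.0, 0.0], [-0.002, 0.0, -1.0]]
contact_force: [7.0, -1.1, -3.1]
finger_gap: 13.1
grasp_force: 50.5
```

```bash
python3 st.py
```

```text
t 43.65 pos [599.7 -51.2 277.9] yaw 179.62 F [ 7.  -1.1 -3.1] M [-0.621 -1.949  0.177] gap 13.1 j6 -1.825 tau6 -0.009466 vel6 -0.138
```

Call:
drive_tool:
  targets:
    - {"dx": 0, "dy": 0, "dz": 0, "roll": 0}
    - {"dx": 0, "dy": 0, "dz": 0, "roll": 0}
    - {"dx": 0, "dy": 0, "dz": 0, "roll": 0}
    - {"dx": 0, "dy": 0, "dz": 0, "roll": 0}
    - {"dx": 0, "dy": 0, "dz": 0, "roll": -1}
    - {"dx": 0, "dy": 0, "dz": 0, "roll": -2}
    - {"dx": 0, "dy": 0, "dz": 0, "roll": -3}
    - {"dx": 0, "dy": 0, "dz": 0, "roll": -4}
    - {"dx": 0, "dy": 0, "dz": 0, "roll": -5}
    - {"dx": 0, "dy": 0, "dz": 0, "roll": -6}

```text
t: 44.9
tcp_pos: [599.7, -51.2, 277.9]
eef_rot: [[-0.994, 0.111, 0.002], [0.111, 0.994, 0.0], [-0.002, 0.0, -1.0]]
contact_force: [6.8, -1.3, -3.0]
finger_gap: 13.2
grasp_force: 50.4
```

```bash
python3 st.py
```

```text
t 44.90 pos [599.7 -51.2 277.9] yaw 173.62 F [ 6.8 -1.3 -3. ] M [-0.601 -1.982  0.222] gap 13.2 j6 -1.930 tau6 -0.010526 vel6 -0.140
```

Call:
drive_tool:
  targets:
    - {"dx": 0, "dy": 0, "dz": 0, "roll": -3}
    - {"dx": 0, "dy": 0, "dz": 0, "roll": -9}
    - {"dx": 0, "dy": 0, "dz": 0, "roll": -15}
    - {"dx": 0, "dy": 0, "dz": 0, "roll": -22}
    - {"dx": 0, "dy": 0, "dz": 0, "roll": -29}
    - {"dx": 0, "dy": 0, "dz": 0, "roll": -36}
    - {"dx": 0, "dy": 0, "dz": 0, "roll": -42}
    - {"dx": 0, "dy": 0, "dz": 0, "roll": -47}
    - {"dx": 0, "dy": 0, "dz": 0, "roll": -49}
    - {"dx": 0, "dy": 0, "dz": 0, "roll": -50}

```text
t: 46.15
tcp_pos: [599.7, -51.2, 277.9]
eef_rot: [[-0.554, 0.833, 0.002], [0.833, 0.554, 0.0], [-0.001, 0.002, -1.0]]
contact_force: [5.8, -2.0, -3.2]
finger_gap: 13.5
grasp_force: 50.6
```

```bash
python3 st.py
```

```text
t 46.15 pos [599.7 -51.2 277.9] yaw 123.61 F [ 5.8 -2.  -3.2] M [-0.465 -1.888  0.246] gap 13.5 j6 -2.803 tau6 -0.110082 vel6 -0.133
```

Call:
drive_tool:
  targets:
    - {"dx": 0, "dy": 0, "dz": 0, "roll": 0}
    - {"dx": 0, "dy": 0, "dz": 0, "roll": 0}
    - {"dx": 0, "dy": 0, "dz": 0, "roll": 0}
    - {"dx": 0, "dy": 0, "dz": 0, "roll": 0}
    - {"dx": 0, "dy": 0, "dz": 0, "roll": 0}
    - {"dx": 0.0007, "dy": 0, "dz": 0, "roll": 0}
    - {"dx": 0.0007, "dy": 0, "dz": 0, "roll": 0}
    - {"dx": 0.0007, "dy": 0, "dz": 0, "roll": 4}
    - {"dx": 0.0007, "dy": 0, "dz": 0, "roll": 12}
    - {"dx": 0.0007, "dy": 0, "dz": 0, "roll": 20}
  hand: 0

```text
t: 47.4
tcp_pos: [599.7, -51.2, 278.3]
eef_rot: [[-0.808, 0.589, 0.0], [0.589, 0.808, 0.0], [0.0, 0.0, -1.0]]
contact_force: [-0.4, 0.2, 1.1]
finger_gap: 85.4
grasp_force: 0.0
```

```bash
python3 st.py
```

```text
t 47.40 pos [599.7 -51.2 278.3] yaw 143.93 F [-0.4  0.2  1.1] M [ 0.02  -0.052  0.02 ] gap 85.4 j6 -2.448 tau6 -1.490196 vel6 1.107
```

Call:
drive_tool:
  targets:
    - {"dx": 0, "dy": 0, "dz": 0, "roll": 10}
    - {"dx": 0, "dy": 0, "dz": 0, "roll": 20}
    - {"dx": 0, "dy": 0, "dz": 0, "roll": 30}
    - {"dx": 0, "dy": 0, "dz": 0, "roll": 40}
    - {"dx": 0, "dy": 0, "dz": 0, "roll": 50}
    - {"dx": 0, "dy": 0, "dz": 0, "roll": 60}
    - {"dx": 0, "dy": 0, "dz": 0, "roll": 70}
    - {"dx": 0, "dy": 0, "dz": 0, "roll": 80}
    - {"dx": 0, "dy": 0, "dz": 0, "roll": 90}
    - {"dx": 0, "dy": 0, "dz": 0, "roll": 100}

```text
t: 48.65
tcp_pos: [599.8, -51.1, 278.2]
eef_rot: [[-0.438, -0.899, -0.0], [-0.899, 0.438, 0.0], [0.0, 0.0, -1.0]]
contact_force: [-0.0, -0.4, -0.1]
finger_gap: 85.1
grasp_force: 0.0
```

Call:
drive_tool:
  targets:
    - {"dx": 0, "dy": 0, "dz": 0, "roll": 10}
    - {"dx": 0, "dy": 0, "dz": 0, "roll": 20}
    - {"dx": 0, "dy": 0, "dz": 0, "roll": 30}
    - {"dx": 0, "dy": 0, "dz": 0, "roll": 40}
    - {"dx": 0, "dy": 0, "dz": 0, "roll": 49}
    - {"dx": 0, "dy": 0, "dz": 0, "roll": 56}
    - {"dx": 0, "dy": 0, "dz": 0, "roll": 59}
    - {"dx": 0, "dy": 0, "dz": 0, "roll": 60}
    - {"dx": 0, "dy": 0, "dz": 0, "roll": 60}
    - {"dx": 0, "dy": 0, "dz": 0, "roll": 60}

```text
t: 49.9
tcp_pos: [599.8, -51.1, 278.3]
eef_rot: [[0.554, -0.833, -0.0], [-0.833, -0.554, -0.0], [0.0, 0.0, -1.0]]
contact_force: [0.2, 0.8, -0.0]
finger_gap: 85.4
grasp_force: 0.0
```

```bash
python3 st.py
```

```text
t 49.90 pos [599.8 -51.1 278.3] yaw -56.37 F [ 0.2  0.8 -0. ] M [ 0.01  -0.04  -0.037] gap 85.4 j6 0.339 tau6 -0.002583 vel6 0.003
```

Call:
drive_tool:
  targets:
    - {"dx": 0, "dy": 0, "dz": -0.002, "roll": 0}
    - {"dx": 0, "dy": 0, "dz": -0.002, "roll": 0}
    - {"dx": 0, "dy": 0, "dz": -0.002, "roll": 0}
    - {"dx": 0, "dy": 0, "dz": -0.002, "roll": 0}
    - {"dx": 0, "dy": 0, "dz": -0.002, "roll": 0}
    - {"dx": 0, "dy": 0, "dz": -0.002, "roll": 0}
    - {"dx": 0, "dy": 0, "dz": -0.002, "roll": 0}
    - {"dx": 0, "dy": 0, "dz": -0.002, "roll": 0}
    - {"dx": 0, "dy": 0, "dz": 0, "roll": 0}
    - {"dx": 0, "dy": 0, "dz": 0, "roll": 0}
  hand: 255

```text
t: 51.15
tcp_pos: [600.1, -51.4, 278.1]
eef_rot: [[0.554, -0.832, 0.001], [-0.832, -0.554, -0.001], [0.001, -0.001, -1.0]]
contact_force: [4.3, -2.1, -2.5]
finger_gap: 13.2
grasp_force: 43.6
```

```bash
python3 st.py
```

```text
t 51.15 pos [600.1 -51.4 278.1] yaw -56.34 F [ 4.3 -2.1 -2.5] M [-0.946 -1.585  0.104] gap 13.2 j6 0.340 tau6 -0.085777 vel6 -0.002
```

Call:
drive_tool:
  targets:
    - {"dx": 0, "dy": 0, "dz": 0, "roll": -2}
    - {"dx": 0, "dy": 0, "dz": 0, "roll": -6}
    - {"dx": 0, "dy": 0, "dz": 0, "roll": -11}
    - {"dx": 0, "dy": 0, "dz": 0, "roll": -16}
    - {"dx": 0, "dy": 0, "dz": 0, "roll": -21}
    - {"dx": 0, "dy": 0, "dz": 0, "roll": -25}
    - {"dx": 0, "dy": 0, "dz": 0, "roll": -27.5}
    - {"dx": 0, "dy": 0, "dz": 0, "roll": -28.8}
    - {"dx": 0, "dy": 0, "dz": 0, "roll": -29.3}
    - {"dx": 0, "dy": 0, "dz": 0, "roll": -29.3}

```text
t: 52.4
tcp_pos: [600.0, -51.5, 278.2]
eef_rot: [[0.076, -0.997, 0.001], [-0.997, -0.076, -0.001], [0.001, -0.001, -1.0]]
contact_force: [4.0, -3.3, -2.8]
finger_gap: 13.3
grasp_force: 43.6
```

```bash
python3 st.py
```

```text
t 52.40 pos [600.  -51.5 278.2] yaw -85.63 F [ 4.  -3.3 -2.8] M [-1.152 -1.501  0.134] gap 13.3 j6 -0.171 tau6 -0.182172 vel6 0.002
```

Call:
drive_tool:
  targets:
    - {"dx": 0, "dy": 0, "dz": 0, "roll": 0}
    - {"dx": 0, "dy": 0, "dz": 0, "roll": 0}
    - {"dx": 0, "dy": 0, "dz": 0, "roll": 0}
    - {"dx": 0, "dy": 0, "dz": 0, "roll": 0}
    - {"dx": 0, "dy": 0, "dz": 0, "roll": 0}
    - {"dx": 0, "dy": 0, "dz": 0, "roll": 0}
    - {"dx": 0, "dy": 0, "dz": 0.01, "roll": 0}
    - {"dx": 0, "dy": 0, "dz": 0.04, "roll": 0}
    - {"dx": 0, "dy": 0, "dz": 0.08, "roll": 0}
    - {"dx": 0, "dy": 0, "dz": 0.11, "roll": 0}
  hand: 0

```text
t: 53.65
tcp_pos: [599.7, -51.3, 391.2]
eef_rot: [[0.076, -0.997, 0.002], [-0.997, -0.076, -0.0], [0.0, -0.002, -1.0]]
contact_force: [-0.1, 0.8, -0.1]
finger_gap: 85.0
grasp_force: 0.0
```

Call:
drive_tool:
  targets:
    - {"dx": -0.01, "dy": 0.0, "dz": 0, "roll": 4}
    - {"dx": -0.03, "dy": -0.005, "dz": 0, "roll": 14}
    - {"dx": -0.055, "dy": -0.01, "dz": 0, "roll": 24}
    - {"dx": -0.075, "dy": -0.018, "dz": 0, "roll": 34}
    - {"dx": -0.085, "dy": -0.0226, "dz": 0, "roll": 44}
    - {"dx": -0.085, "dy": -0.0226, "dz": 0, "roll": 54}
    - {"dx": -0.085, "dy": -0.0226, "dz": 0, "roll": 64}
    - {"dx": -0.085, "dy": -0.0226, "dz": 0, "roll": 74}
    - {"dx": -0.085, "dy": -0.0226, "dz": 0, "roll": 80}
    - {"dx": -0.085, "dy": -0.0226, "dz": 0, "roll": 80}

```text
t: 54.9
tcp_pos: [514.7, -73.8, 389.1]
eef_rot: [[0.995, -0.099, 0.001], [-0.099, -0.995, -0.0], [0.001, -0.0, -1.0]]
contact_force: [0.5, -0.0, 0.1]
finger_gap: 85.4
grasp_force: 0.0
```

```bash
python3 - <<'E'
from plant import *
from h import *
s=get_state();c=calibration("wrist")
p,d=grab_frame("wrist");p2,_=grab_frame("scene")
print(s["t"],s["tcp_pos"],s["contact_force"])
R,t=np.array(c["R"]),np.array(c["t"])
v,u=np.mgrid[:384,:512]
W=(np.stack([(u-c["cx"])/c["fx"]*d,(v-c["cy"])/c["fy"]*d,d],-1)-t)@R
r=np.hypot(W[...,0]-599,W[...,1]+52)
q=W[(d>0)&(r<45)&(W[...,2]>120)&(W[...,2]<140)]
print(cv2.minAreaRect(q[:,:2].astype(np.float32)))
cv2.imwrite("pics/end.png",np.hstack([cv2.resize(p[:,100:400],(400,512)),cv2.resize(p2[160:300,190:300],(400,512))]))
E
```

```text
54.9 [514.6769774  -73.82212412 389.09351945] [ 0.46651881 -0.04524208  0.07219425]
((598.9732666015625, -50.88515853881836), (14.105340957641602, 43.949954986572266), 4.587845802307129)
```

View pics/end.png

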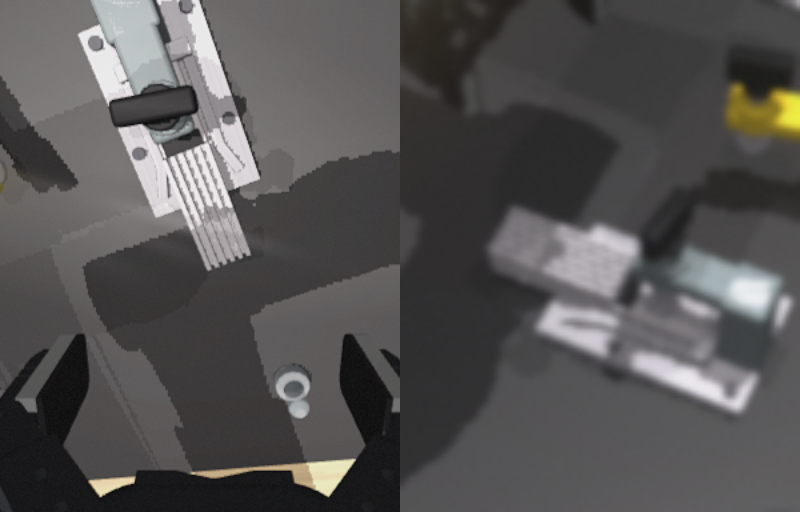

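The bar now sits at 94.6°, which matches the tool's yaw. The module is in the channel and the robot is touching nothing, so I'm handing in.

```bash
python3 -c "
from plant import sign_off
print(sign_off())"
```

```text
the job is handed in; nothing more can be done
None
```

I handed the job in at about 55 s: the long module is home against the stop, and I turned the knob about 89° past first touch, never beyond a quarter turn, then let go.

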